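Cross-tighten the cover of a finned enclosure

ROBOT

A 6-joint arm with a two-finger parallel gripper is mounted at the origin on the work surface. World frame = base frame: x ahead of the robot, y to its left, z up, the work surface at z = 0. Lengths are in m, angles in rad, forces in N, time in s.
With the tool pointing down it reaches from about 0.375 to 0.975 m from the base axis. Payload 3.8 kg.
Tool frame: the origin (TCP) lies between the finger pads; the fingertips stand 25 mm ahead of it and the grasp point (between the pads) lies 6 mm ahead of it; z points along the fingers, y is the line along which they close (so a half turn about z gives the same grasp; the last joint's range is limited). The gripper opens to 85 mm and grips with 20 to 120 N. Pads are 22 mm wide; open, the fingers measure 114 mm over their backs; the gripper's body (76 mm by 85 mm) begins 54 mm behind the grasp point. The pads swing forward as they close: fully open they stand 13 mm farther back than shut.
Start: joints at [-1.225, 0.264, 1.604, -0, 1.274, -0.037], TCP at [0.252, -0.626, 0.256] pointing down, gripper open.
Joint ranges: [-2.63, 2.63], [-0.94, 2.18], [0.31, 2.57], [-1.31, 4.45], [0, 2.66], [-2.55, 2.55]. Speed limits (rad/s): [2.57, 2.57, 3.14, 3.14, 3.14, 3.14].

INTERFACE

Orientations are given as a unit quaternion [w, x, y, z].
In Python, from plant import * gives the robot as it stands. Calls block until the motion is done:
- reach(position, orientation): joint-space move of the TCP to a pose.
- move_l(position, ori=None, v=0.15, stop_force=None): straight line of the TCP; ori=None keeps the orientation; v is the mean speed in m/s. With stop_force (N) it stops when the force on the tool has changed by that much, and returns True; else False.
- movej(angles): joint-space move.
- set_gripper(opening, f_grip=None): finger opening in m; f_grip is the grip in N (None keeps the last); returns when the fingers have stopped.
- sleep(seconds).
- ik(position, orientation): joint angles nearest the present ones, or None.
- get_obs(): the state.
- get_image(name): name is "scene" or "top" or "wrist"; returns a dict with "frame" (400x640x3 uint8, red, green, blue), "fov_y" (degrees; the focal length in pixels is half the picture's height over the tangent of half this angle, whatever the lens; pixels are square), "cx", "cy" (the principal point, pixels), "world_to_cam" (4x4, takes a point from world to camera coordinates). Camera axes: x right, y down, z forward; pixel columns grow to the right and rows downward; lengths in m; the calibration is good to about 2 mm. A picture is of the moment at which its call begins. There is no depth.
A pose or a line that the arm cannot do raises IKError and nothing moves.
- close_job(): hands the job in; it is judged then, once.
The state is a dict: "clock": time; "qpos": joint angles; "qvel": joint speeds; "joint_efforts": joint torques, N m; "position": TCP position; "tool_rot": TCP orientation; "force": force on the tool from outside, world axes, zero at the start; "ft_torque": the same for the moment, N m; "opening": finger opening in m; "finger_force": force on a finger pad.
Only numpy, scipy, OpenCV 4.12 (cv2) and the standard library are available. Lean on these libraries where they do the work, as an engineer would, in place of code of your own. Each camera call takes 0.05 s, during which the arm holds its last target. There are 200 camera calls.

TASK

Take the T-handle fork wrench from its rest and use it to tighten the four wing screws on the enclosure's cover clockwise in two passes: first turn every screw to about half way (wing at 45 degrees to the enclosure's sides), then turn every screw home to its stop (wing in line with the enclosure's long side). In each pass, after the first screw do the one diagonally opposite, then the other two. Then hang the wrench back in its rest and let go; do not touch the enclosure or screws with the gripper, and leave the tube rack, bottle and circuit board where they are.

Things in the scene. Friction and masses are not known exactly. Their poses are not given: they have to be found in the camera images.
- enclosure: Fixed finned aluminium enclosure, 204 x 164 mm over its fins (long side along its x), top of its cover 90 mm above the work surface; origin at the centre of its underside, z up. A dark 52 mm round window in the cover's centre stands 3 mm high. Four wing screws stand on the cover at x = +-55 mm, y = +-45 mm from its centre.
- rest: Fixed grey two-post rest for the wrench: base 130 x 80 x 8 mm, two posts 12 mm thick and 40 mm deep at x = +-48 mm (84 mm free between them), tops 108 mm above the work surface, each with a lip 10 mm high on either side of a notch 24 mm wide; a wrench hung here has its cross-bar along the rest's x axis. Origin at the centre of its underside, z up.
- wrench_grip (a point): Centre of the black cross-bar (120 mm long along its x, 16 mm wide, 16 mm high) of the T-handle fork wrench, 0.16 kg nominal; z up, a 12 mm shaft goes straight down from it. The wrench starts hanging in the rest, bar across both posts, this point 116 mm above the work surface over the rest's origin.
- wrench_fork (a point): Centre of the lower end of the same wrench, 93 mm below the bar's centre, on its axis: a fork of two prongs, each 24 mm long (along x), 6 mm thick and 13 mm high, with a 13 mm wide slot between them that runs along the cross-bar (x) and is open at both ends. Half a turn about z makes no difference.
- tube_rack: Loose white tube rack with eight capped tubes, 110 x 70 x 62 mm; bystander. Origin at the centre of its underside.
- bottle: Loose upright bottle, diameter 60 mm, 130 mm high; bystander. Origin at the centre of its underside.
- board: Loose green circuit board, 90 x 70 x 9 mm, lying flat; bystander. Origin at the centre of its underside.
- screw_a_top (a point): Centre of the top of the wing of the screw at the enclosure's +x, +y corner, on its turning axis, 104 mm above the work surface; its y axis runs along the wing. The wing is a dark steel bar with a rounded top, 36 mm long, 6 mm thick and 11 mm high, on a round foot (diameter 18 mm) 3 mm high.
- screw_a (a joint): Turn of that screw, rad, growing clockwise seen from above: 0 = loose, wing along the enclosure's y (across its long side); 0.785 = half way, wing at 45 degrees; 1.571 = home, at its stop, wing along the enclosure's x. Stiff (0.08 N m); stays where left. Starts at 0.05 to 0.4. The fork has 0.3 rad of play either way on the wing.
- screw_b_top (a point): Centre of the top of the wing of the screw at the enclosure's -x, +y corner, on its turning axis, 104 mm above the work surface; its y axis runs along the wing. The wing is a dark steel bar with a rounded top, 36 mm long, 6 mm thick and 11 mm high, on a round foot (diameter 18 mm) 3 mm high.
- screw_b (a joint): Turn of that screw, rad, growing clockwise seen from above: 0 = loose, wing along the enclosure's y (across its long side); 0.785 = half way, wing at 45 degrees; 1.571 = home, at its stop, wing along the enclosure's x. Stiff (0.08 N m); stays where left. Starts at 0.05 to 0.4. The fork has 0.3 rad of play either way on the wing.
- screw_c_top (a point): Centre of the top of the wing of the screw at the enclosure's -x, -y corner, on its turning axis, 104 mm above the work surface; its y axis runs along the wing. The wing is a dark steel bar with a rounded top, 36 mm long, 6 mm thick and 11 mm high, on a round foot (diameter 18 mm) 3 mm high.
- screw_c (a joint): Turn of that screw, rad, growing clockwise seen from above: 0 = loose, wing along the enclosure's y (across its long side); 0.785 = half way, wing at 45 degrees; 1.571 = home, at its stop, wing along the enclosure's x. Stiff (0.08 N m); stays where left. Starts at 0.05 to 0.4. The fork has 0.3 rad of play either way on the wing.
- screw_d_top (a point): Centre of the top of the wing of the screw at the enclosure's +x, -y corner, on its turning axis, 104 mm above the work surface; its y axis runs along the wing. The wing is a dark steel bar with a rounded top, 36 mm long, 6 mm thick and 11 mm high, on a round foot (diameter 18 mm) 3 mm high.
- screw_d (a joint): Turn of that screw, rad, growing clockwise seen from above: 0 = loose, wing along the enclosure's y (across its long side); 0.785 = half way, wing at 45 degrees; 1.571 = home, at its stop, wing along the enclosure's x. Stiff (0.08 N m); stays where left. Starts at 0.05 to 0.4. The fork has 0.3 rad of play either way on the wing.
Not all that is in view belongs to the job. Of the things like the part that bears wrench_grip, leave any that is blue or yellow; of the rest the larger one is meant.

How it is judged:
By the outcome, as a careful person would: the job done as asked, in the order asked, and still so for the second after the job is handed in, with the robot touching nothing.
It also fails if it takes over 72 s, if anything falls off the work surface, if the arm or the gripper's body presses on something with over 40 N, if the wrist force passes 120 N, or if a joint passes its speed limit or range.

## Working session

There is one attempt and no reset: what is moved stays moved. The work goes in short steps, each a Python script; the robot and the scene stay as the last script left them, time stands still between calls to the robot, and variables do not carry over. Pictures are saved under pics/ and viewed, at most 10 in all, crops included, and the job is handed in when it is done.

```bash
ls; mkdir -p pics
python3 - <<'E'
from plant import *
import cv2,numpy as np
for n in ("scene","top","wrist"):
    im=get_image(n); cv2.imwrite(f"pics/{n}0.png",im["frame"][...,::-1])
    print(n,im["fov_y"],im["cx"],im["cy"]); print(np.round(im["world_to_cam"],4).tolist())
o=get_obs(); print(o["clock"],o["position"],o["tool_rot"],o["opening"])
E
```

```text
pics
scene 50.08201488618517 318.8491999827914 207.50809125582285
[[0.8843, 0.467, 0.0018, -0.4052], [0.3414, -0.6438, -0.6848, -0.1492], [-0.3186, 0.6062, -0.7287, 1.3555], [0.0, 0.0, 0.0, 1.0]]
top 42.77308667011223 317.0829757497211 201.38087965208197
[[0.0297, -0.9996, -0.003, -0.0796], [-0.9964, -0.0294, -0.0793, 0.5037], [0.0792, 0.0054, -0.9968, 1.4271], [0.0, 0.0, 0.0, 1.0]]
wrist 68.90861888817835 319.7626795094701 200.70261706009484
[[0.3738, -0.9275, -0.0021, -0.6736], [-0.8765, -0.354, 0.3264, -0.0433], [-0.3035, -0.1201, -0.9452, 0.381], [0.0, 0.0, 0.0, 1.0]]
0.15 [ 0.25194842 -0.62566031  0.25522456] [-8.73817265e-04  9.81738817e-01  1.90231731e-01 -1.41640512e-04] 0.0852778103103703
```

View pics/top0.png

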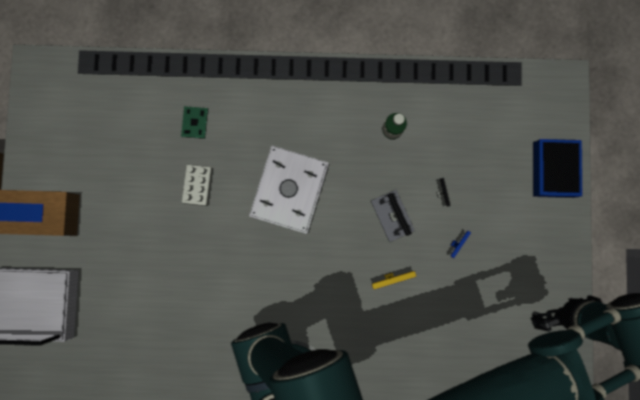

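View pics/scene0.png

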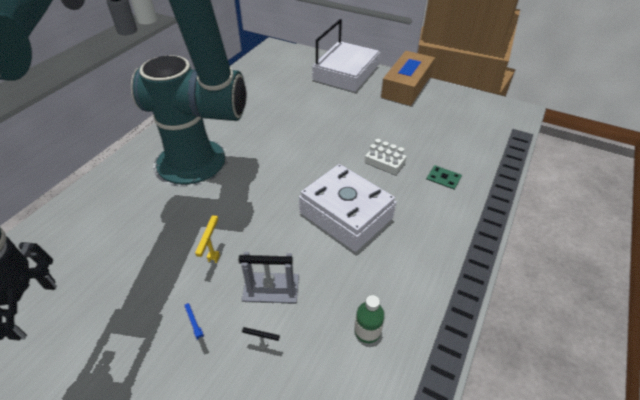

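The top view shows the rest with the large black bar at about (399,213), the enclosure window at (289,188), and smaller black, blue and yellow decoys. The scene view confirms that the large black wrench hangs in the rest at about (266,260). I'll take close wrist views of both next.

```bash
cat > h.py <<'E'
from plant import *
import numpy as np, cv2, json
from scipy.spatial.transform import Rotation as R
def q(psi): return np.array([0,np.cos(psi/2),np.sin(psi/2),0])
def cam(im):
    f=200/np.tan(np.radians(im["fov_y"])/2); return f,im["cx"],im["cy"],np.array(im["world_to_cam"])
def pix2w(c,uv,z):
    f,cx,cy,T=c; uv=np.atleast_2d(uv).astype(float)
    d=np.c_[(uv[:,0]-cx)/f,(uv[:,1]-cy)/f,np.ones(len(uv))]@T[:3,:3]
    o=-T[:3,:3].T@T[:3,3]; return o+d*((np.asarray(z)-o[2])/d[:,2])[:,None]
def w2pix(c,p):
    f,cx,cy,T=c; a=np.atleast_2d(p)@T[:3,:3].T+T[:3,3]; return np.c_[cx+f*a[:,0]/a[:,2],cy+f*a[:,1]/a[:,2]]
def save(c,fn): 
    json.dump([c[0],c[1],c[2],c[3].tolist()],open(fn,"w"))
def load(fn): a=json.load(open(fn)); return a[0],a[1],a[2],np.array(a[3])
E
python3 - <<'E'
from h import *
o=get_obs(); t=cam(get_image("top")); w=cam(get_image("wrist"))
P=pix2w(t,[(289,188),(399,213)],np.array([.093,.124])); print(P)
Rt=R.from_quat(np.roll(o["tool_rot"],-1)).as_matrix()
cp=-w[3][:3,:3].T@w[3][:3,3]; print("cam in tool",Rt.T@(cp-o["position"]), "fwd",Rt.T@w[3][2,:3],"right",Rt.T@w[3][0,:3])
off=Rt.T@(cp-o["position"]); fw=Rt.T@w[3][2,:3]
for k,(p,name) in enumerate([(P[1],"rest"),(P[0],"encl")]):
    psi=np.arctan2(p[1],p[0])
    Rz=R.from_quat(np.roll(q(psi),-1)).as_matrix()
    z=0.30
    f=Rz@fw; of=Rz@off
    s=(z+of[2]-p[2])/-f[2]
    tcp=p-s*f-of; tcp[2]=z
    print(name,psi,tcp)
    reach(tcp,q(psi)); im=get_image("wrist"); save(cam(im),f"{name}.json")
    F=im["frame"][...,::-1]; cv2.imwrite(f"pics/{name}_raw.png",F)
    cv2.imwrite(f"pics/{name}.png",cv2.resize(F[:, 80:560],(720,600),interpolation=cv2.INTER_CUBIC))
    print(get_obs()["clock"])
E
```

```text
[[ 0.53399114  0.01170187  0.093     ]
 [ 0.47337    -0.28088455  0.124     ]]
cam in tool [ 0.08363832 -0.0002364  -0.11788535] fwd [-3.26446744e-01  3.18850707e-04  9.45215542e-01] right [ 3.03802263e-04  9.99999927e-01 -2.32407757e-04]
rest -0.535531783848775 [ 0.48865963 -0.29011659  0.3       ]
1.825
encl 0.021910461850291916 [0.5625536  0.01220095 0.3       ]
3.0583
```

View pics/rest.png

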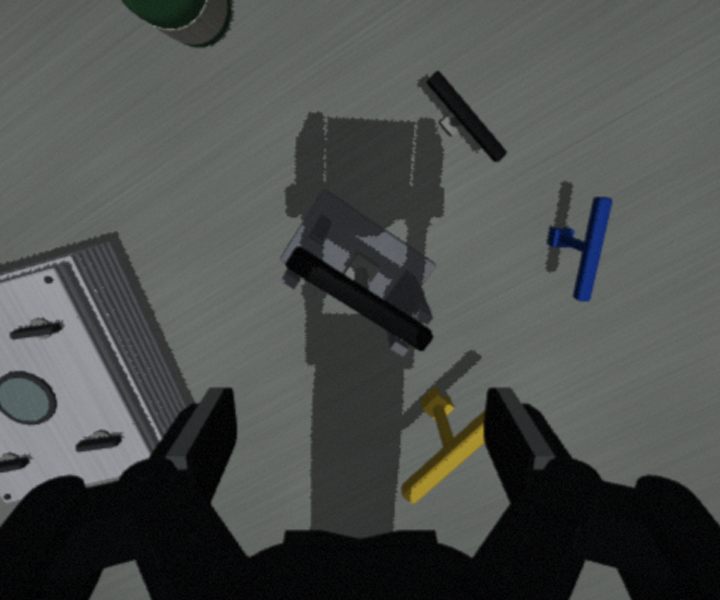

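View pics/encl.png

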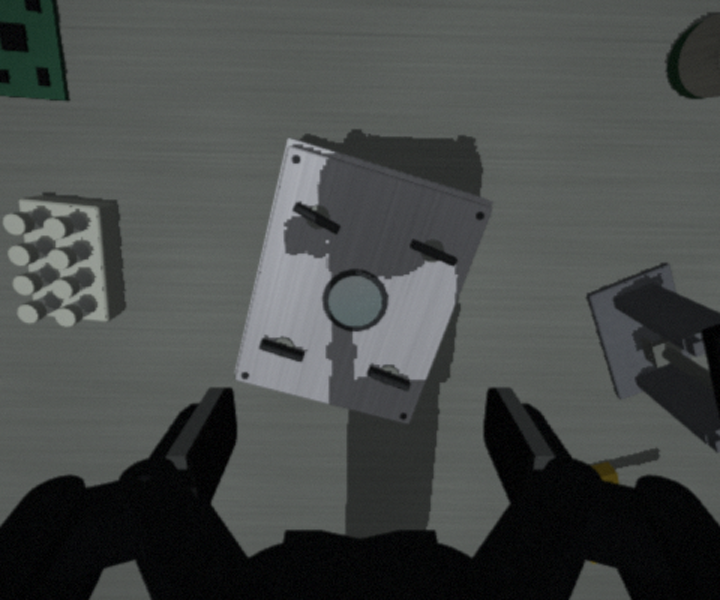

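The rest view shows the bar from (295,258) to (426,338). The enclosure view shows the wings at (317,218), (434,252), (283,350) and (389,379), and the window at (355,300). The long side runs near-vertical in the image. I'll refine these with dark-blob fits.

```bash
cat >> h.py <<'E'
def blob(gray,uv,r,th):
    u,v=map(int,uv); x0,y0=u-r,v-r
    m=(gray[y0:v+r+1,x0:u+r+1]<th).astype(np.uint8)
    n,l,s,c=cv2.connectedComponentsWithStats(m)
    k=1+np.argmax(s[1:,4]); ys,xs=np.nonzero(l==k); return xs+x0,ys+y0
def wing(c,gray,uv,r,th,z):
    xs,ys=blob(gray,uv,r,th); W=pix2w(c,np.c_[xs,ys],np.full(len(xs),z))[:,:2]
    m=(W.max(0)+W.min(0))/2; (mx,my),_,_=cv2.minAreaRect((W*1e4).astype(np.float32)); 
    ev,V=np.linalg.eigh(np.cov(W.T)); a=np.arctan2(V[1,1],V[0,1])
    d=(W-W.mean(0))@V
    return np.array([mx,my])/1e4,a,np.ptp(d[:,1]),np.ptp(d[:,0]),len(xs)
E
python3 - <<'E'
from h import *
g=cv2.imread("pics/rest_raw.png").max(2); c=load("rest.json")
for th in(28,38): print("bar",wing(c,g,(80+361/1.5,300/1.5),50,th,.116))
g=cv2.imread("pics/encl_raw.png").max(2); c=load("encl.json")
S=[(317,218),(434,252),(283,350),(389,379)]; mod=np.array([[55,45],[55,-45],[-55,45],[-55,-45]])/1e3
for th in(40,55):
    r=[wing(c,g,(80+u/1.5,v/1.5),20,th,.0985) for u,v in S]
    X=np.array([a[0] for a in r]); cen=X.mean(0)
    M,_=cv2.estimateAffinePartial2D(mod.astype(np.float32)*1e3,X.astype(np.float32)*1e3,ransacReprojThreshold=50)
    yaw=np.arctan2(M[1,0],M[0,0]); print("cen",cen,"yaw",yaw,"scale",np.hypot(M[0,0],M[1,0]))
    for a in r: print(a, "turn", (yaw+np.pi/2-a[1]+np.pi/2)%np.pi-np.pi/2)
print("window",pix2w(c,[(80+355/1.5,200)],np.array([.093])))
D=[(296,159),(480,216),(403,416),(245,375)]
d=pix2w(c,[(80+u/1.5,v/1.5) for u,v in D],np.full(4,.09))[:,:2]; print("dots",d.mean(0),[np.arctan2(*(d[0]-d[3])[::-1]),np.arctan2(*(d[1]-d[2])[::-1])],np.linalg.norm(d[0]-d[3]),np.linalg.norm(d[0]-d[1]))
E
```

```text
bar (array([ 0.47062061, -0.28230798]), np.float64(-2.6950840862581043), np.float64(0.12053931081680637), np.float64(0.01950603805316342), 1725)
bar (array([ 0.47471812, -0.29219895]), np.float64(-2.610414705648214), np.float64(0.12063712698693893), np.float64(0.05427856728624623), 2278)
cen [0.5347048  0.01422179] yaw -0.26950568801031566 scale 0.9926824048718279
(array([0.59899365, 0.04273706]), np.float64(1.0388832896035478), np.float64(0.034264467874774766), np.float64(0.008155049608795819), 176) turn 0.26240734918103303
(array([ 0.57557427, -0.04319999]), np.float64(1.190266383379146), np.float64(0.03679301140191689), np.float64(0.007862179247491234), 200) turn 0.11102425540543481
(array([0.49440791, 0.07193917]), np.float64(1.2386632753710762), np.float64(0.03322561244911408), np.float64(0.007601248531974584), 143) turn 0.06262736341350461
(array([ 0.46984336, -0.01458906]), np.float64(1.1742087037444209), np.float64(0.03579327817228179), np.float64(0.009589841808285803), 151) turn 0.12708193504015997
cen [0.53492167 0.01396558] yaw -0.26696142141142454 scale 1.0003043280471309
(array([0.59945605, 0.04215762]), np.float64(1.0996755952801618), np.float64(0.03501535286849079), np.float64(0.0156763691535486), 287) turn 0.20415931010331012
(array([ 0.57694648, -0.04344759]), np.float64(1.2048508605013653), np.float64(0.0378582435098645), np.float64(0.015060408737612895), 279) turn 0.09898404488210666
(array([0.49389941, 0.07209435]), np.float64(1.2531572135048585), np.float64(0.034696052547661074), np.float64(0.009973652404281334), 206) turn 0.05067769187861337
(array([ 0.46938472, -0.01494206]), np.float64(1.1739072410803333), np.float64(0.03704069195879227), np.float64(0.011544656629133303), 222) turn 0.12992766430313862
window [[0.53484937 0.01409775 0.093     ]]
dots [0.53345568 0.01407611] [np.float64(-0.26654418703513394), np.float64(-0.2691676333340509)] 0.18034375431090138 0.1406755524205127
```

```bash
cat >> h.py <<'E'
B=np.array([.4706,-.2823]); BY=.4465
C=np.array([.5346,.0141]); EY=-.268
MOD=np.array([[55,45],[55,-45],[-55,45],[-55,-45]])/1e3
SC=C+MOD@np.array([[np.cos(EY),np.sin(EY)],[-np.sin(EY),np.cos(EY)]])
def fk(xy,zf): return np.array([xy[0],xy[1],zf+.099])   # TCP for a fork-end height
def psi(t): return EY+np.pi/2-t
def st(s=""):
    o=get_obs(); print(s,round(o["clock"],2),np.round(o["position"],4),"F",np.round(o["force"],1),"T",np.round(o["ft_torque"],2),"op",round(o["opening"],4),"q6",round(o["qpos"][5],2))
E
python3 - <<'E'
from h import *
print(SC)
reach([*B,.20],q(BY)); st("over")
print(move_l([*B,.123],v=.12,stop_force=15)); st("down")
set_gripper(.0,80); st("grip")
move_l([*B,.24],v=.15); st("lift")
p=SC[0]; reach(fk(p,.125),q(psi(.25))); st("hover0")
im=get_image("wrist"); save(cam(im),"h0.json"); F=im["frame"][...,::-1]; cv2.imwrite("pics/h0.png",F)
im=get_image("scene"); cv2.imwrite("pics/h0s.png",cv2.resize(im["frame"][100:300,230:470,::-1],(720,600),interpolation=cv2.INTER_CUBIC))
E
```

```text
[[ 0.59955279  0.04292942]
 [ 0.57572048 -0.04385779]
 [ 0.49347952  0.07205779]
 [ 0.46964721 -0.01472942]]
over 4.29 [ 0.4709 -0.2824  0.2005] F [-0.4  0.9 -0.1] T [0.01 0.05 0.02] op 0.0854 q6 0.54
False
down 5.08 [ 0.4713 -0.2824  0.1236] F [ 0.8 -0.4  0.8] T [ 0.   -0.    0.03] op 0.0849 q6 0.54
grip 5.72 [ 0.4709 -0.2825  0.1235] F [-0.2 -0.   3.4] T [ 0.03  0.06 -0.03] op 0.0145 q6 0.54
lift 6.66 [ 0.4699 -0.2818  0.2386] F [ 0.3  0.3 -2.3] T [-0.   -0.    0.05] op 0.0144 q6 0.54
hover0 7.97 [0.5994 0.0419 0.2238] F [-0.2 -0.6 -1.7] T [-0.01  0.07 -0.  ] op 0.0148 q6 0.55
```

View pics/h0s.png

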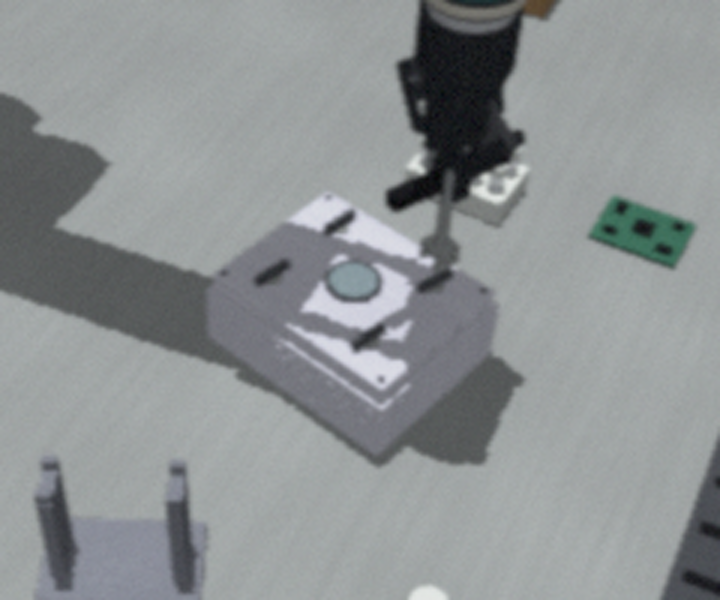

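The wrench is held level, with the fork at about (440,250) just above the wing of the first screw at (437,280). Engaging it now.

```bash
cat >> h.py <<'E'
def engage(i,t,zf=.096,lead=True):
    p=SC[i]; reach(fk(p,.118),q(psi(t)))
    hit=move_l(fk(p,zf),v=.06,stop_force=12); st(f"engage{i} hit={hit}"); return hit
def turn(i,t0,t1,back,zf=.096):
    if engage(i,t0,zf): return False
    p=SC[i]; n=max(1,int(np.ceil((t1-t0)/.5)))
    for k in range(n): reach(fk(p,zf),q(psi(t0+(t1-t0)*(k+1)/n)))
    st(" turned"); reach(fk(p,zf),q(psi(t1-back))); st(" back")
    move_l(fk(p,.120),v=.1); return True
E
python3 - <<'E'
from h import *
print(turn(0,.25,1.075,.28)); st("end")
im=get_image("wrist"); save(cam(im),"h1.json"); cv2.imwrite("pics/h1.png",im["frame"][...,::-1])
im=get_image("scene"); save(cam(im),"s1.json"); cv2.imwrite("pics/h1s.png",im["frame"][...,::-1])
im=get_image("top"); save(cam(im),"t1.json");cv2.imwrite("pics/h1t.png",im["frame"][...,::-1])
a=cv2.imread("pics/h1.png")[:, 80:560]; b=cv2.imread("pics/h1s.png")[140:260,290:430]
cv2.imwrite("pics/h1c.png",np.hstack([cv2.resize(a,(400,333)),cv2.resize(b,(388,333),interpolation=cv2.INTER_CUBIC)]))
E
```

```text
engage0 hit=False 8.84 [0.5991 0.043  0.1943] F [-0.8  0.2 -1.9] T [ 0.07 -0.03  0.02] op 0.0147 q6 0.55
 turned 9.79 [0.5993 0.0432 0.1948] F [-0.6  1.5 -2. ] T [0.31 0.17 0.03] op 0.0145 q6 1.37
 back 10.17 [0.5998 0.0427 0.1952] F [-0.  -0.4 -1.4] T [-0.01  0.05 -0.  ] op 0.0144 q6 1.09
True
end 10.56 [0.6003 0.0429 0.2202] F [-0.5  0.5 -2.3] T [ 0.01 -0.01 -0.04] op 0.0147 q6 1.09
```

View pics/h1c.png

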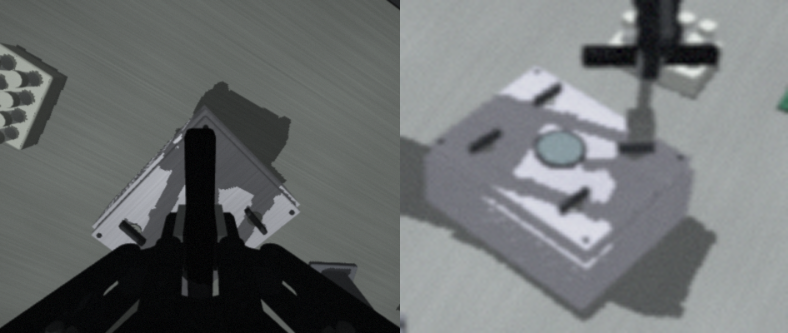

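Wing 0 has followed and sits parallel to the bar in the scene crop at about (636,148). Next are the other three screws of pass 1 and then an unobstructed wrist check.

Run:
```python
from h import *
ok=True
for i,t in ((3,.13),(1,.105),(2,.06)):
    ok=turn(i,t,1.075,.28)
    print(i,ok)
    if not ok: break
if ok:
    reach([.5625,-.14,.30],q(.022)); im=get_image("wrist"); c=cam(im); save(c,"p1.json"); cv2.imwrite("pics/p1_raw.png",im["frame"][...,::-1]); st("view")
    z=np.array([*SC[0],.0985]); P=w2pix(c,np.c_[SC,np.full(4,.0985)]); print(P)
    g=im["frame"].max(2)
    for th in(40,55):
        for p in P:
            r=wing(c,g,p,15,th,.0985); print(np.round(r[0],4),np.round(r[2:],4),"turn",(EY+np.pi/2-r[1]+np.pi/2)%np.pi-np.pi/2)
    F=im["frame"][...,::-1]; u,v=P.mean(0).astype(int); x=max(0,u-110);y=max(0,v-90)
    cv2.imwrite("pics/p1.png",cv2.resize(F[y:y+180,x:x+220],(733,600),interpolation=cv2.INTER_CUBIC))
```

```text
engage3 hit=False 11.99 [ 0.4694 -0.0146  0.1941] F [-0.  -0.1 -2.4] T [0.   0.01 0.02] op 0.0146 q6 0.31
 turned 13.04 [ 0.4694 -0.0145  0.1948] F [-0.9  2.5 -2.4] T [ 0.32  0.22 -0.02] op 0.0147 q6 1.26
 back 13.42 [ 0.4699 -0.0149  0.1952] F [-0.2 -1.4 -1.9] T [-0.01  0.04 -0.01] op 0.0142 q6 0.98
3 True
engage1 hit=False 15.05 [ 0.5752 -0.0437  0.1945] F [-0.1  0.4 -0.6] T [ 0.01  0.02 -0.06] op 0.0149 q6 0.25
 turned 16.12 [ 0.5755 -0.0436  0.1949] F [-1.4  1.  -1.1] T [ 0.38  0.3  -0.01] op 0.015 q6 1.22
 back 16.49 [ 0.576  -0.0441  0.1951] F [ 0.6  0.  -2. ] T [ 0.06 -0.   -0.  ] op 0.0147 q6 0.95
1 True
engage2 hit=False 18.02 [0.4933 0.0716 0.1941] F [-0.3 -0.9 -1.6] T [ 0.01 -0.02 -0.04] op 0.0147 q6 0.42
 turned 19.27 [0.4933 0.0722 0.1948] F [-1.3  2.1 -2.2] T [0.26 0.29 0.04] op 0.0146 q6 1.43
 back 19.65 [0.4939 0.0719 0.1953] F [ 0.2  0.6 -1.7] T [-0.03 -0.   -0.02] op 0.015 q6 1.16
2 True
view 21.03 [ 0.5617 -0.1385  0.2986] F [ 0.1 -0.2 -2. ] T [ 0.01 -0.02 -0.02] op 0.0145 q6 1.26
[[152.15947007 140.47099095]
 [234.44395884 164.11594994]
 [142.43807034 229.635241  ]
 [216.96502815 248.89926661]]
[0.5996 0.0415] [3.51e-02 7.40e-03 2.02e+02] turn 0.77801813435432
[ 0.5764 -0.0451] [3.38e-02 4.90e-03 1.17e+02] turn 0.782558465640216
[0.4938 0.0705] [3.38e-02 9.30e-03 1.91e+02] turn 0.7912481794833468
[ 0.4705 -0.0159] [3.54e-02 7.00e-03 1.43e+02] turn 0.7924925674895933
[0.5994 0.0423] [3.56e-02 9.90e-03 2.93e+02] turn 0.7690945296174965
[ 0.5755 -0.044 ] [3.42e-02 8.00e-03 2.12e+02] turn 0.7827865713220836
[0.4933 0.0712] [3.48e-02 1.22e-02 2.55e+02] turn 0.800301981618194
[ 0.4701 -0.0152] [3.66e-02 1.03e-02 2.10e+02] turn 0.8013589925256657
```

View pics/p1.png

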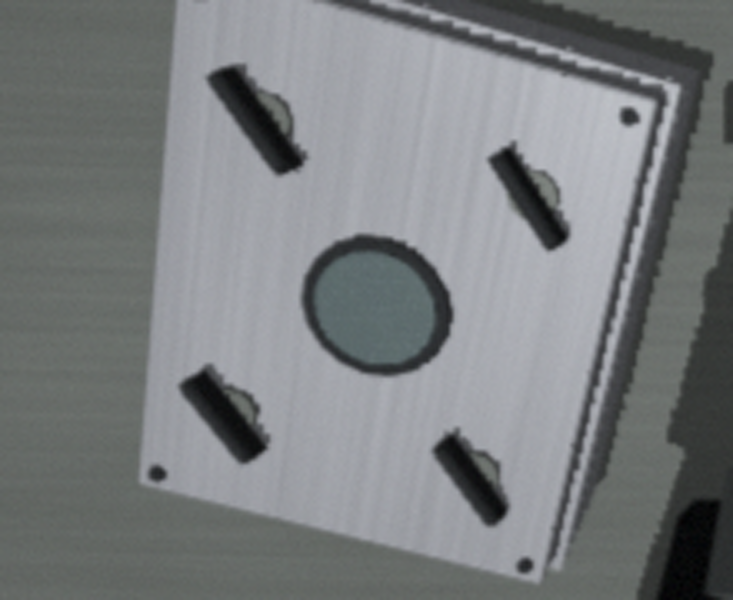

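All four wings, at (255,120), (530,195), (223,415) and (470,477), sit at 45 degrees: the turns measure 0.77 to 0.80. Now pass 2.

Run:
```python
from h import *
for i in (0,3,1,2):
    ok=turn(i,.785,1.92,.35)
    print(i,ok)
    if not ok: break
if ok:
    reach([.5625,-.14,.30],q(.022)); im=get_image("wrist"); c=cam(im); save(c,"p2.json"); cv2.imwrite("pics/p2_raw.png",im["frame"][...,::-1]); st("view")
    P=w2pix(c,np.c_[SC,np.full(4,.0985)])
    g=im["frame"].max(2)
    for th in(40,55):
        for p in P:
            r=wing(c,g,p,15,th,.0985); print(np.round(r[0],4),np.round(r[2:],4),"turn",(EY-r[1]+np.pi/2)%np.pi-np.pi/2+np.pi/2)
    # wrench in hand: bar direction
    F=im["frame"][...,::-1]; u,v=P.mean(0).astype(int); x=max(0,u-110);y=max(0,v-90)
    cv2.imwrite("pics/p2.png",np.hstack([cv2.resize(F[y:y+180,x:x+220],(440,360),interpolation=cv2.INTER_CUBIC),cv2.resize(F[130:400,220:490],(360,360))]))
```

```text
engage0 hit=False 22.38 [0.5993 0.0424 0.1945] F [-1.   0.6 -1.3] T [ 0.07  0.05 -0.04] op 0.0148 q6 1.08
 turned 23.73 [0.5995 0.0433 0.195 ] F [-1.8  3.6 -1.4] T [0.83 0.18 0.33] op 0.0148 q6 2.21
 back 24.16 [0.5999 0.0423 0.1952] F [-0.5  0.2 -1.4] T [-0.06  0.03 -0.04] op 0.0149 q6 1.87
0 True
engage3 hit=False 25.93 [ 0.4694 -0.0146  0.1942] F [-0.7  0.1 -1.8] T [0.03 0.02 0.01] op 0.0148 q6 0.97
 turned 27.28 [ 0.4696 -0.0144  0.1948] F [ 0.2  4.3 -4.6] T [0.81 0.03 0.36] op 0.0147 q6 2.1
 back 27.71 [ 0.47   -0.0152  0.1954] F [-0.2 -0.2 -1.6] T [ 0.02  0.04 -0.01] op 0.0146 q6 1.75
3 True
engage1 hit=False 29.42 [ 0.5752 -0.0437  0.1944] F [ 1.  -0.2 -1.7] T [0.01 0.04 0.03] op 0.0146 q6 0.93
 turned 30.77 [ 0.5757 -0.0434  0.1949] F [-0.8  2.6 -1.8] T [0.8  0.06 0.3 ] op 0.0147 q6 2.06
 back 31.19 [ 0.576  -0.0445  0.1952] F [ 0.2 -0.3 -2.1] T [-0.01  0.03  0.04] op 0.0146 q6 1.72
1 True
engage2 hit=False 32.73 [0.4933 0.0716 0.1941] F [ 0.2 -0.3 -1.4] T [-0.01  0.01  0.07] op 0.0147 q6 1.15
 turned 34.08 [0.4934 0.0724 0.1948] F [-0.4  3.7 -4.3] T [0.88 0.1  0.34] op 0.0145 q6 2.28
 back 34.5 [0.4939 0.0716 0.1954] F [-0.5  1.1 -1.9] T [-0.01 -0.03 -0.04] op 0.0143 q6 1.93
2 True
view 35.88 [ 0.5618 -0.1387  0.2986] F [-0.3  0.3 -1.9] T [0.08 0.01 0.01] op 0.0151 q6 1.26
[0.5998 0.0408] [3.38e-02 7.30e-03 1.87e+02] turn 1.5615767558541718
[ 0.5756 -0.0454] [3.51e-02 5.20e-03 9.10e+01] turn 1.5436992602193165
[0.4937 0.0711] [3.8e-02 7.9e-03 1.5e+02] turn 1.5738635153051321
[ 0.4694 -0.0165] [3.76e-02 5.10e-03 7.70e+01] turn 1.556641440536091
[0.5997 0.0422] [3.52e-02 9.80e-03 2.79e+02] turn 1.5993967364181456
[ 0.5758 -0.0441] [3.61e-02 7.10e-03 1.88e+02] turn 1.578444214454187
[0.4934 0.0713] [3.95e-02 9.80e-03 2.21e+02] turn 1.610983686549389
[ 0.47   -0.0152] [3.96e-02 7.10e-03 1.52e+02] turn 1.5812244261293902
```

View pics/p2.png

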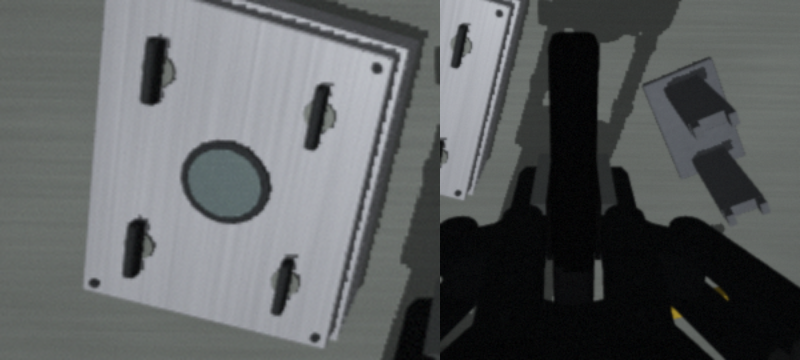

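All four wings are in line with the long side, and the bar is still straight in the gripper. Hanging the wrench back now.

Run:
```python
from h import *
reach([*B,.245],q(BY)); sleep(.2); st("over")
h=move_l([*B,.135],v=.12,stop_force=12); st(f"down {h}")
if not h:
    h=move_l([*B,.1225],v=.03,stop_force=6); st(f"seat {h}")
    if get_obs()["position"][2]<.127:
        set_gripper(.085); st("open"); move_l([*B,.24],v=.15); sleep(.3); st("up")
        reach([.44,-.32,.30],q(BY)); 
im=get_image("scene"); cv2.imwrite("pics/e.png",cv2.resize(im["frame"][100:340,200:488,::-1],(720,600),interpolation=cv2.INTER_CUBIC))
im=get_image("wrist"); c=cam(im); cv2.imwrite("pics/ew.png",im["frame"][...,::-1])
u,v=w2pix(c,[*B,.116])[0]; print(u,v,wing(c,im["frame"].max(2),(u,v),50,28,.116)); st()
```

```text
over 36.83 [ 0.4719 -0.2813  0.2458] F [ 0.2  0.4 -2.2] T [-0.01 -0.04 -0.  ] op 0.0144 q6 0.54
down False 37.89 [ 0.4713 -0.2828  0.1359] F [-0.2 -0.4 -0.3] T [-0.01 -0.02 -0.  ] op 0.0147 q6 0.54
seat True 38.32 [ 0.4708 -0.2824  0.1235] F [-0.7 -0.1  4. ] T [0.04 0.08 0.06] op 0.0146 q6 0.54
open 39.0 [ 0.4699 -0.2819  0.1223] F [-1.  -0.1 -0.7] T [-0.03  0.   -0.  ] op 0.085 q6 0.54
up 40.23 [ 0.4702 -0.282   0.239 ] F [-0.2  0.3 -0.5] T [ 0.04 -0.01  0.01] op 0.085 q6 0.54
299.7121120281548 141.12301543487078 (array([ 0.4680749 , -0.28321948]), np.float64(-2.697681002356689), np.float64(0.10137966394961351), np.float64(0.017156795898765544), 1590)
 40.74 [ 0.4397 -0.3195  0.299 ] F [ 0.6 -0.4 -0.9] T [-0.   -0.02 -0.05] op 0.0853 q6 0.45
```

View pics/e.png

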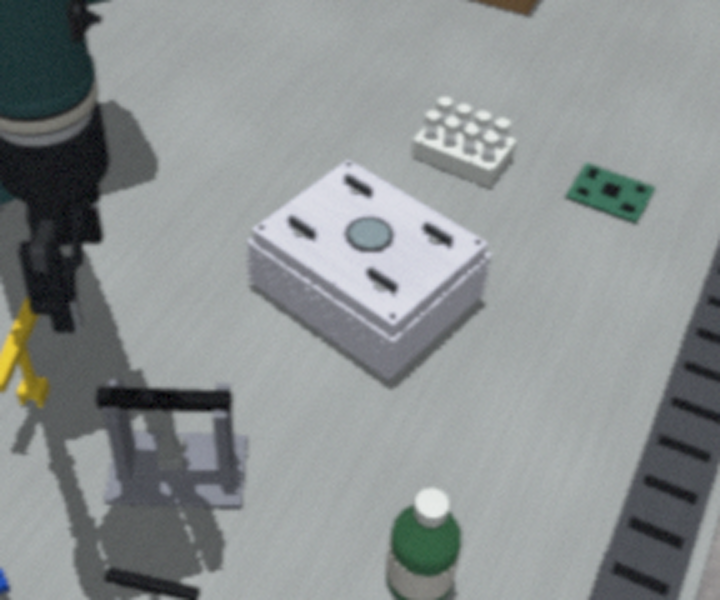

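The wrench hangs level in the rest, with the bar at (165,398) across both posts. The wings are home and the rack, board and bottle haven't moved.

```bash
python3 -c "
from plant import *
print(close_job())"
```

```text
the job is handed in; nothing more can be done
None
```

I tightened all four wing screws in two diagonal-order passes, checked by camera at half way (0.77–0.80 rad) and at the stop. I then hung the wrench back in its rest, let go and handed the job in at about 41 s.

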